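Stack the empty parts tray on the loaded one, turned end for end

TASK

Lift the empty stack-nest tray by its middle wall and stack it on the identical tray that holds the heatsinks and memory modules, turned end for end so that the two label ledges point opposite ways: it must stand level on the rim lugs, not sink into the tray below. Set it down on the lugs without letting it drop, and leave the loaded tray and the plain bin where they are.

Things in the scene. Friction and masses are not known exactly. Their poses are not given: they have to be found in the camera images.
- upper_grip (a point): Empty grey stack-nest tray, 216 x 156 mm over the rim, 70 high, 0.25 kg, 3 mm floor. This point: its centre, 30 mm above its underside, on the middle wall to lift it by: 10 mm thick in x, 120 long in y, top 40 mm above the underside (30 below the rim); pinch it from above along x, 60 mm free each side. Axes are the tray's: x towards its label ledge, z up.
- upper_label (a point): Outer edge of the empty tray's label ledge, a tab 70 mm wide, 4 thick, bearing a blank card, 20 mm out of the rim at one end only: 128 mm along the tray's x from its centre, 68 above its underside; same axes. Outside, both ends of the foot (184 x 124 mm) are cut away 28 mm high under the lugs: on a like tray the same way round it nests, 40 mm up.
- lower: Loaded tray: same shape and sizes as the empty one; holds heatsinks and modules below 40 mm; 0.8 kg, loose. Origin: centre of its underside; x towards its label ledge, z up. Two inner lugs at each end (y = +45, -15 mm), tops at z = 64 mm. A like tray turned 180 degrees, centre over centre, rests on them, underside at z = 64, 6 mm inside the rim with 10 mm play.
- bin: Bystander: plain straight-sided open bin of the same grey, 150 x 110 x 55 mm, with no middle wall, lugs or ledge, standing empty on the desk. Origin at the centre of its underside.

How it is judged:
By the outcome, as a careful person would: the job done as asked, in the order asked, and still so for the second after the job is handed in, with the robot touching nothing.
It also fails if it takes over 35 s, if anything falls off the work surface, if the arm or the gripper's body presses on something with over 40 N, if the wrist force passes 120 N, or if a joint passes its speed limit or range.

ROBOT

A 7-joint arm with a two-finger parallel gripper is mounted at the origin on the work surface. World frame = base frame: x ahead of the robot, y to its left, z up, the work surface at z = 0. Lengths are in m, angles in rad, forces in N, time in s.
With the tool pointing down it reaches from about 0.35 to 0.9 m from the base axis. Payload 19.9 kg.
Tool frame: the origin (TCP) lies midway between the tips of the shut fingers; the grasp point (between the pads) lies 19 mm behind it; x points along the fingers, z is the direction in which the jaws open and shut, and the axes are right-handed (so a half turn about x gives the same grasp; the last joint's range is limited). The gripper opens to 94 mm and grips with 3 to 60 N. Pads are 16 mm wide; open, the fingers measure 119 mm over their backs; the gripper's body (75 mm by 177 mm) begins 78 mm behind the grasp point.
Start: joints at [-1.315, 0.417, -0.01, 1.614, 0.005, 1.111, -0.053], TCP at [0.183, 0.598, 0.205] pointing down, gripper open.
Joint ranges: [-2.81, 2.81], [-0.39, 2.02], [-1.27, 1.25], [0.06, 2.57], [-1.19, 4.33], [0.19, 2], [-2.82, 2.82]. Speed limits (rad/s): [1.89, 1.89, 2.39, 2.39, 3.01, 3.01, 3.01].

INTERFACE

Orientations are given as a rotation vector (axis times angle).
In Python, from workcell import r gives the robot as it stands. The module is installed in compiled form; this text tells all that it offers.
- The arm moves only by the tool jog_arm, never from a script. Its argument "rows" is a list of rows, each a list of 7 numbers: the shift along the tool's x, y, z in m, then the turn, a rotation vector about the tool's x, y, z in degrees, then the closure, from -1 (fully open) to 1 (shut). In form: [[tx, ty, tz, ax, ay, az, hand], ...]. A call has exactly 10 rows; each row shifts and turns the commanded pose from where the row before left it, along the tool's axes as they then stand; what a row does not reach is not made up. A row lasts 1/12 s, in which the tool goes at most 41.7 mm and 7.16 degrees, less where a joint would pass 70% of its speed; a pose out of reach is approached as far as the arm can. A call is refused whole if a number of a shift passes 0.0417 or a number of a turn 7.16, either way. A call with a gripper value outside its range is refused whole. The fingers move at their own pace and stop on an object; "grip_force" is the grip in N (left out, the last holds). Time passes only in rows, so rows that do not move let the fingers close, or fill a call up. It gives the time, the measured TCP pose, the force and the opening at its end, in the units of the state.
- r.read_state(): the state, without advancing time (a new reading comes with each control period).
- r.read_camera(name): name is "scene" or "top" or "wrist"; returns a dict with "img" (480x640x3 uint8, blue, green, red), "depth" (480x640 float32, m along the optical axis (not along the pixel's ray), 0 where there is no reading), "fx", "fy", "cx", "cy" (pixels), "k1" (the pictures are not rectified: a ray, as slopes to the right and down, at radius r is drawn at 1 + k1 r^2 times it, then the intrinsics apply), "rvec" (rotation vector, rad) and "tvec" (3), from world to camera coordinates, as OpenCV has them. Camera axes: x right, y down, z forward; pixel columns grow to the right and rows downward; lengths in m; the calibration is good to about 2 mm. A picture is of the moment at which its call begins.
- r.sign_off(): hands the job in, once; it reports no verdict.
The state is a dict: "t": time; "qpos": joint angles; "joint_vel": joint speeds; "tau": joint torques, N m; "tcp_pos": TCP position; "tool_rot": TCP orientation; "contact_force": force on the tool from outside, world axes, zero at the start; "ft_torque": the same for the moment, N m; "finger_gap": opening from 0.0 (shut) to 1.0 (fully open).
Only numpy, scipy, OpenCV 4.12 (cv2) and the standard library are available. Lean on these libraries where they do the work, as an engineer would, in place of code of your own. Each camera call takes 0.05 s, during which the arm holds its last target.

## Working session

There is one attempt and no reset: what is moved stays moved. The work goes in short steps, Python scripts to look and compute and a tool call to move; the robot and the scene stay as the last step left them, time stands still between calls to the robot, and variables do not carry over. Pictures are saved under pics/ and viewed, and the job is handed in when it is done.

Besides the shell and the picture viewer there is one more tool, called after ">>>" by a JSON object that holds its "name" and its "arguments", one argument or row to a line. jog_arm: Moves the arm, as the interface text tells. Its arguments: {"type":"object","properties":{"rows":{"type":"array","items":{"type":"array","items":{"type":"number"}}},"grip_force":{"type":"number"}},"required":["rows"]}

```bash
mkdir -p pics; cat > h.py <<'E'
import numpy as np,cv2,pickle
from workcell import r
def grab(n,tag):
    c=r.read_camera(n); cv2.imwrite(f'pics/{tag}.png',c['img']); pickle.dump(c,open(f'pics/{tag}.pkl','wb')); return c
def ld(tag): return pickle.load(open(f'pics/{tag}.pkl','rb'))
def rays(c,uv):
    uv=np.atleast_2d(np.array(uv,float)); K=np.array([[c['fx'],0,c['cx']],[0,c['fy'],c['cy']],[0,0,1]])
    n=cv2.undistortPoints(uv.reshape(-1,1,2),K,np.array([c['k1'],0,0,0.])).reshape(-1,2)
    R=cv2.Rodrigues(np.array(c['rvec'],float))[0]; t=np.array(c['tvec'],float).reshape(3)
    d=np.c_[n,np.ones(len(n))]@R; return -R.T@t,d
def plane(c,uv,z):
    o,d=rays(c,uv); return o+d*((z-o[2])/d[:,2])[:,None]
def dep(c,uv):
    o,d=rays(c,uv); uv=np.atleast_2d(uv).astype(int); return o+d*c['depth'][uv[:,1],uv[:,0]][:,None]
def cloud(c):
    v,u=np.mgrid[0:480,0:640]; p=dep(c,np.c_[u.ravel(),v.ravel()]); p=p.reshape(480,640,3); p[c['depth']==0]=np.nan; return p
E
python3 - <<'E'
from h import *
s=r.read_state(); print({k:np.round(v,3) for k,v in s.items()})
for n in('scene','top','wrist'):
    c=grab(n,n+'0'); print(n,c['fx'],c['k1'],np.round(rays(c,[320,240])[0],3),(c['depth']>0).mean())
E
```

```text
{'t': np.float64(0.0), 'qpos': array([-1.315,  0.418, -0.01 ,  1.614,  0.005,  1.111, -0.053]), 'joint_vel': array([ 0.   , -0.   , -0.001, -0.001, -0.001,  0.001, -0.002]), 'tau': array([-1.0000e-03, -8.5127e+01,  6.3900e-01, -4.2597e+01, -4.9000e-02,
        1.9000e-02,  0.0000e+00]), 'tcp_pos': array([0.183, 0.597, 0.205]), 'tool_rot': array([-0.989,  1.336,  0.987]), 'contact_force': array([-0.021,  0.809, -0.01 ]), 'ft_torque': array([0.007, 0.013, 0.016]), 'finger_gap': np.float64(1.0)}
scene 611.5742068964556 -0.1482774309896217 [1.498 0.364 0.716] 0.9956575520833333
top 458.3526072163402 0.015233214452825153 [0.452 0.031 1.126] 0.9960091145833333
wrist 376.33772711965514 -0.07463769448815646 [0.117 0.617 0.384] 0.9839876302083334
```

View pics/scene0.png

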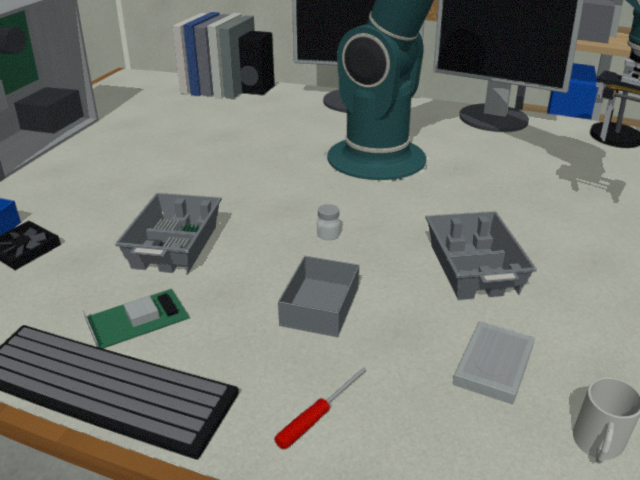

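View pics/top0.png

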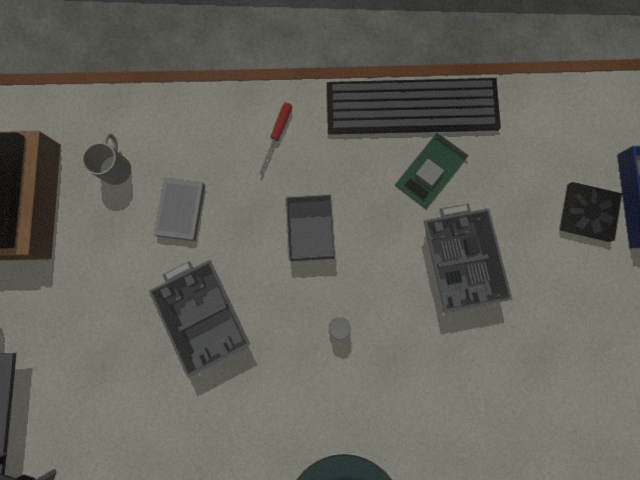

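The scene view shows the empty tray at about (480,250), the loaded tray at (170,232) and the bin at (320,295). In the top view they are at (200,318), (467,260) and (310,228). Both ledges point away from the robot, at (178,271) and (455,210) in the top view.

```bash
cat > meas.py <<'E'
from h import *
def tray(c,box,z0=0.0,ztop=0.07,tag='x',lo=.06,hi=.08):
    P=cloud(c); u0,v0,u1,v1=box
    m=np.zeros((480,640),np.uint8); m[v0:v1,u0:u1]=1
    z=P[...,2]; mm=((z>lo)&(z<hi)&(m>0)).astype(np.uint8)
    n,l,st,_=cv2.connectedComponentsWithStats(mm,connectivity=8)
    ys,xs=np.nonzero(mm)
    p=P[ys,xs]; return p,mm,np.c_[xs,ys]
def rect(p):
    return cv2.minAreaRect((p[:,:2]*1000).astype(np.float32))
E
python3 - <<'E'
from meas import *
c=ld('top0')
for n,b in dict(up=(140,250,260,385),low=(415,195,520,320),bin=(280,188,340,265)).items():
    P=cloud(c);z=P[b[1]:b[3],b[0]:b[2],2]
    print(n,np.nanpercentile(z,[1,50,80,95,99,100]).round(3))
    p,mm,uv=tray(c,b,lo=.055 if n!='bin' else .045); 
    q=plane(c,uv,.07 if n!='bin' else .055)
    print(len(p),rect(p),rect(q), p[:,2].mean())
i=cv2.resize(c['img'][240:400,130:270],None,fx=4,fy=4,interpolation=cv2.INTER_CUBIC)
j=cv2.resize(c['img'][190:330,400:530],None,fx=4,fy=4,interpolation=cv2.INTER_CUBIC)
i=cv2.convertScaleAbs(i,alpha=1.7);j=cv2.convertScaleAbs(j,alpha=1.7)
cv2.imwrite('pics/zu.png',i[:600]);cv2.imwrite('pics/zl.png',j)
E
```

```text
up [-0.004  0.002  0.029  0.069  0.072  0.077]
2008 ((459.7437438964844, 326.1121826171875), (237.8035888671875, 157.53561401367188), 26.061445236206055) ((459.2486572265625, 325.5317077636719), (236.333984375, 156.611083984375), 26.17414665222168) 0.06712963723588623
low [-0.004  0.003  0.04   0.07   0.072  0.077]
1968 ((582.423095703125, -295.29705810546875), (235.85414123535156, 157.46923828125), 9.314894676208496) ((582.1277465820312, -294.66845703125), (235.02064514160156, 156.21270751953125), 9.412788391113281) 0.06703784460427538
bin [-0.004  0.003  0.006  0.053  0.057  0.061]
350 ((660.4593505859375, 66.63013458251953), (150.91517639160156, 110.15670013427734), 2.562079906463623) ((659.7176513671875, 66.52168273925781), (151.2974853515625, 109.85079193115234), 2.412726640701294) 0.05368781691273985
```

View pics/zu.png

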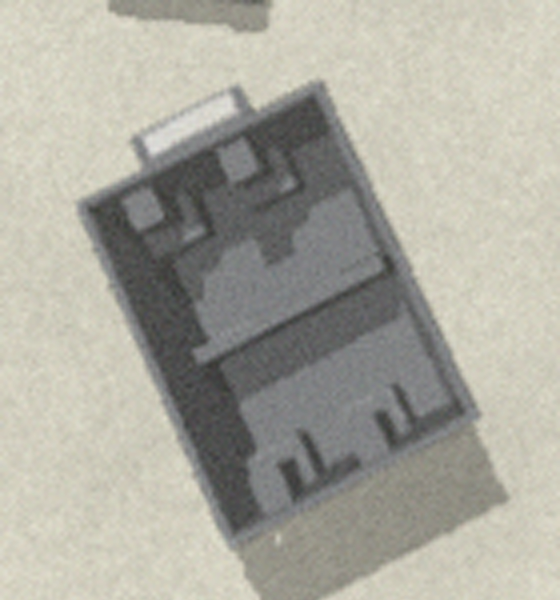

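View pics/zl.png

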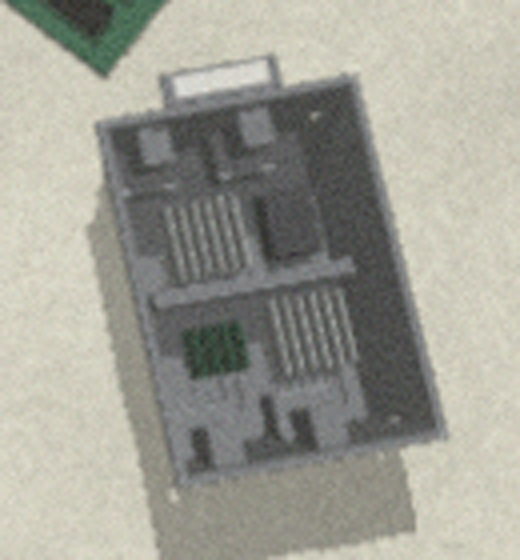

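View pics/wrist0.png

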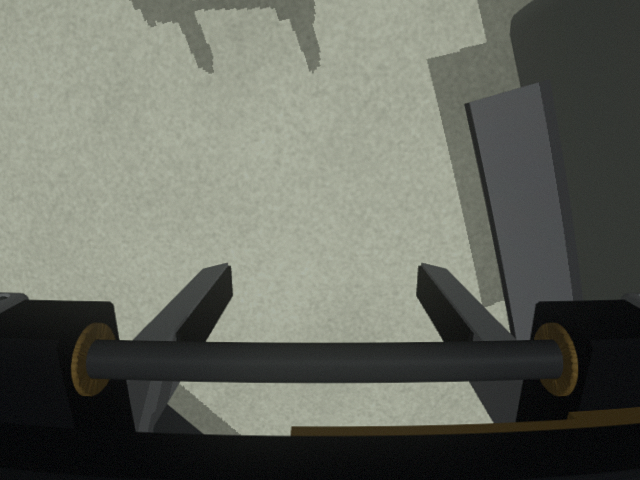

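```bash
python3 - <<'E'
from meas import *
s=r.read_state(); R=cv2.Rodrigues(s['tool_rot'])[0]; print(R.round(3)); print('yaw toolz',np.degrees(np.arctan2(R[1,2],R[0,2])))
# independent: scene camera
c=ld('scene0')
for n,b in dict(up=(415,195,545,305),low=(105,180,230,280),bin=(265,245,370,340)).items():
    p,mm,uv=tray(c,b,lo=.055 if n!='bin' else .045)
    print(n,rect(p),rect(plane(c,uv,.067 if n!='bin' else .055)))
# middle wall from top: points z .035-.045 near centre
for tag in('top0','scene0'):
  c=ld(tag);P=cloud(c)
  for n,(cx,cy,a) in dict(up=(.4503,.3212,26.1),low=(.5723,-.2963,9.4)).items():
    a=np.radians(a);d=P[...,:2]-[cx,cy]; x=d@[np.cos(a),np.sin(a)];y=d@[-np.sin(a),np.cos(a)]
    m=(abs(x)<.02)&(abs(y)<.055)&(P[...,2]>.032)&(P[...,2]<.048)
    l=(x>.112)&(x<.14)&(abs(y)<.05)&(P[...,2]>.055)
    print(tag,n,m.sum(),x[m].min().round(4),x[m].max().round(4),x[m].mean().round(4),'ledge',l.sum(),x[l].max().round(3),y[l].mean().round(4),y[l].min().round(3),y[l].max().round(3))
E
```

```text
[[-0.    -0.956  0.292]
 [-0.001  0.292  0.956]
 [-1.    -0.    -0.001]]
yaw toolz 72.99500461591272
up ((460.7483215332031, 327.3260803222656), (244.2452392578125, 158.09588623046875), 26.080793380737305) ((458.89483642578125, 327.7886047363281), (246.1161651611328, 159.83706665039062), 26.0233211517334)
low ((582.2416381835938, -293.06121826171875), (242.64559936523438, 158.8110809326172), 9.774937629699707) ((579.447265625, -294.88714599609375), (245.78970336914062, 162.22274780273438), 9.255725860595703)
bin ((661.1778564453125, 68.07540893554688), (159.44384765625, 111.15829467773438), 2.15276837348938) ((667.2219848632812, 69.9375), (164.0376434326172, 113.68596649169922), 2.33335280418396)
top0 up 215 -0.0038 0.0065 0.0011 ledge 219 0.13 -0.0004 -0.035 0.034
top0 low 241 -0.0199 0.0194 -0.0004 ledge 196 0.128 -0.0002 -0.035 0.034
scene0 up 311 -0.0063 0.0117 0.0048 ledge 291 0.134 -0.0003 -0.05 0.047
scene0 low 321 -0.0196 0.0193 0.0035 ledge 221 0.132 0.003 -0.038 0.045
```

Top and scene views agree to about 2 mm. The empty tray's centre is at (0.450, 0.321) with yaw 26.1°. The loaded tray's centre is at (0.572, -0.296) with yaw 9.4°. The bin is at (0.660, 0.067). I grip at yaw 26.1° and turn about -196.7° so joint 7 stays in range.

>>> {"name": "jog_arm", "arguments": {
  "rows": [
    [0, -0.0336, -0.0186, 0, 0, 0, 0],
    [0, -0.0336, -0.0186, 0, 0, 0, 0],
    [0, -0.0336, -0.0186, 0, 0, 0, 0],
    [0, -0.0336, -0.0186, 0, 0, 0, 0],
    [0, -0.0336, -0.0186, 0, 0, 0, 0],
    [0, -0.0336, -0.0186, 0, 0, 0, 0],
    [0, -0.0336, -0.0186, 0, 0, 0, 0],
    [0, -0.0336, -0.0186, 0, 0, 0, 0],
    [0, -0.0336, -0.0186, 0, 0, 0, 0],
    [0, -0.0336, -0.0186, 0, 0, 0, 0]
  ],
  "grip_force": 25
}}

```text
t: 0.98
tcp_pos: [0.4506, 0.3199, 0.2055]
tool_rot: [-0.988, 1.335, 0.988]
contact_force: [0.5, 0.8, -0.8]
finger_gap: 0.5
```

>>> {"name": "jog_arm", "arguments": {
  "rows": [
    [0, 0, 0, 5.8, 0, 0, 0],
    [0, 0, 0, 5.9, 0, 0, 0],
    [0, 0, 0, 5.9, 0, 0, 0],
    [0, 0, 0, 5.9, 0, 0, 0],
    [0, 0, 0, 5.9, 0, 0, 0],
    [0, 0, 0, 5.9, 0, 0, 0],
    [0, 0, 0, 5.8, 0, 0, 0],
    [0, 0, 0, 5.8, 0, 0, 0],
    [0, 0, 0, 0, 0, 0, 0],
    [0, 0, 0, 0, 0, 0, 0]
  ]
}}

```text
t: 1.82
tcp_pos: [0.4495, 0.3216, 0.2053]
tool_rot: [-0.36, 1.541, 0.36]
contact_force: [-0.3, -0.2, 0.3]
finger_gap: 0.501
```

```bash
cat > st.py <<'E'
from h import *
def st():
    s=r.read_state(); R=cv2.Rodrigues(s['tool_rot'])[0]
    print('t',round(s['t'],2),'q',s['qpos'].round(2),'tcp',s['tcp_pos'].round(4),'yawz',np.degrees(np.arctan2(R[1,2],R[0,2])).round(2),'down',R[:,0].round(3),'F',s['contact_force'].round(1),'gap',s['finger_gap'].round(3)); return s,R
def to(x,y,z=None):
    s,R=st(); d=np.array([x,y,s['tcp_pos'][2] if z is None else z])-s['tcp_pos']; print('tool shift',(R.T@d).round(4))
E
python3 - <<'E'
from st import *
c=grab('wrist','wrist1'); to(.4503,.3212,.012)
P=cloud(c)
a=np.radians(26.1);d=P[...,:2]-[.4503,.3212]; x=d@[np.cos(a),np.sin(a)];y=d@[-np.sin(a),np.cos(a)]
m=(abs(x)<.02)&(abs(y)<.055)&(P[...,2]>.032)&(P[...,2]<.048)
print(m.sum(),x[m].min(),x[m].max())
E
```

```text
Traceback (most recent call last):
  File "st.py", line 6, in to
    s,R=st(); d=np.array([x,y,s['tcp_pos'][2] if z is None else z])-s['tcp_pos']; print('tool shift',(R.T@d).round(4))
        ~~^^
  File "st.py", line 4, in st
    print('t',round(s['t'],2),'q',s['qpos'].round(2),'tcp',s['tcp_pos'].round(4),'yawz',np.degrees(np.arctan2(R[1,2],R[0,2])).round(2),'down',R[:,0].round(3),'F',s['contact_force'].round(1),'gap',s['finger_gap'].round(3)); return s,R
                                                                                                                                                                                                    ^^^^^^^^^^^^^^^^^^^^^
AttributeError: 'float' object has no attribute 'round'
```

View pics/wrist1.png

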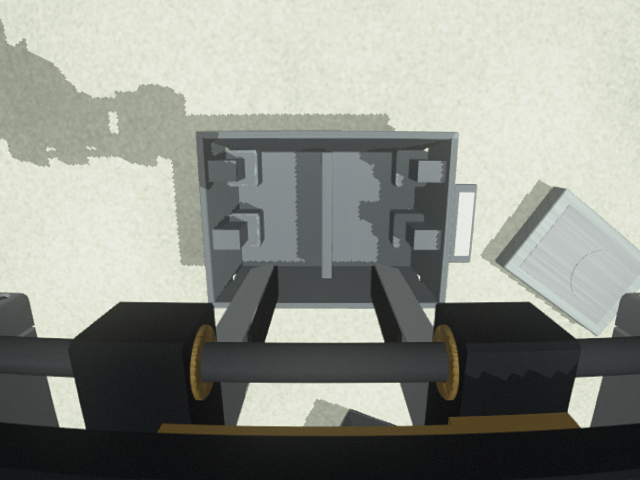

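The wrist view shows the middle wall at column 327, between the fingers, with the ledge to the right at (464,222).

```bash
sed -i "s/s\['finger_gap'\].round(3)/round(float(s['finger_gap']),3)/" st.py
python3 - <<'E'
from st import *
c=ld('wrist1'); to(.4503,.3212,.012)
P=cloud(c)
a=np.radians(26.1);d=P[...,:2]-[.4503,.3212]; x=d@[np.cos(a),np.sin(a)];y=d@[-np.sin(a),np.cos(a)]
m=(abs(x)<.02)&(abs(y)<.055)&(P[...,2]>.032)&(P[...,2]<.048)
print(m.sum(),x[m].min(),x[m].max())
E
```

```text
t 1.87 q [-0.91  0.3   0.29  1.8  -0.1   1.06 -0.13] tcp [0.4496 0.3216 0.2054] yawz 26.32 down [-0. -0. -1.] F [-1.2  0.7 -0.2] gap 0.498
tool shift [ 0.1934 -0.0006  0.0005]
1230 -0.004262431961231307 0.005311781903237729
```

>>> {"name": "jog_arm", "arguments": {
  "rows": [
    [0.015, 0, 0.0005, 0, 0, 0, 0],
    [0.025, 0, 0, 0, 0, 0, 0],
    [0.03, 0, 0, 0, 0, 0, 0],
    [0.03, 0, 0, 0, 0, 0, 0],
    [0.03, 0, 0, 0, 0, 0, 0],
    [0.025, 0, 0, 0, 0, 0, 0],
    [0.02, 0, 0, 0, 0, 0, 0],
    [0.01, 0, 0, 0, 0, 0, 0],
    [0.006, 0, 0, 0, 0, 0, 0],
    [0.001, 0, 0, 0, 0, 0, 0]
  ]
}}

```text
t: 2.7
tcp_pos: [0.4501, 0.3216, 0.0131]
tool_rot: [-0.358, 1.542, 0.358]
contact_force: [-0.4, -0.6, 0.9]
finger_gap: 0.502
```

>>> {"name": "jog_arm", "arguments": {
  "rows": [
    [0, 0, 0, 0, 0, 0, 0],
    [0, 0, 0, 0, 0, 0, 1],
    [0, 0, 0, 0, 0, 0, 1],
    [0, 0, 0, 0, 0, 0, 1],
    [0, 0, 0, 0, 0, 0, 1],
    [0, 0, 0, 0, 0, 0, 1],
    [0, 0, 0, 0, 0, 0, 1],
    [0, 0, 0, 0, 0, 0, 1],
    [0, 0, 0, 0, 0, 0, 1],
    [0, 0, 0, 0, 0, 0, 1]
  ],
  "grip_force": 25
}}

```text
t: 3.53
tcp_pos: [0.4503, 0.3219, 0.0136]
tool_rot: [-0.357, 1.541, 0.357]
contact_force: [-0.7, 0.7, 5.4]
finger_gap: 0.107
```

```bash
python3 - <<'E'
from st import *
st()
E
```

```text
t 3.53 q [-0.86  0.56  0.23  1.93 -0.2   0.67 -0.05] tcp [0.4503 0.3219 0.0136] yawz 26.1 down [ 0.  0. -1.] F [-0.7  0.7  5.4] gap 0.107
```

The gap is 10 mm, so the wall is held. I lift slowly, then look.

>>> {"name": "jog_arm", "arguments": {
  "rows": [
    [-0.004, 0, 0, 0, 0, 0, 1],
    [-0.008, 0, 0, 0, 0, 0, 1],
    [-0.014, 0, 0, 0, 0, 0, 1],
    [-0.02, 0, 0, 0, 0, 0, 1],
    [-0.025, 0, 0, 0, 0, 0, 1],
    [-0.025, 0, 0, 0, 0, 0, 1],
    [-0.025, 0, 0, 0, 0, 0, 1],
    [-0.025, 0, 0, 0, 0, 0, 1],
    [-0.016, 0, 0, 0, 0, 0, 1],
    [-0.008, 0, 0, 0, 0, 0, 1]
  ]
}}

```text
t: 4.37
tcp_pos: [0.4506, 0.322, 0.1861]
tool_rot: [-0.356, 1.539, 0.358]
contact_force: [-0.2, -0.0, -3.7]
finger_gap: 0.105
```

```bash
python3 - <<'E'
from st import *
to(.5723,-.2963,.20); grab('scene','scene2')
E
```

```text
t 4.37 q [-0.91  0.32  0.29  1.82 -0.11  1.01 -0.13] tcp [0.4506 0.322  0.1861] yawz 26.09 down [ 0.002  0.002 -1.   ] F [-0.2 -0.  -3.7] gap 0.105
tool shift [-0.0147 -0.6088 -0.1625]
```

View pics/scene2.png

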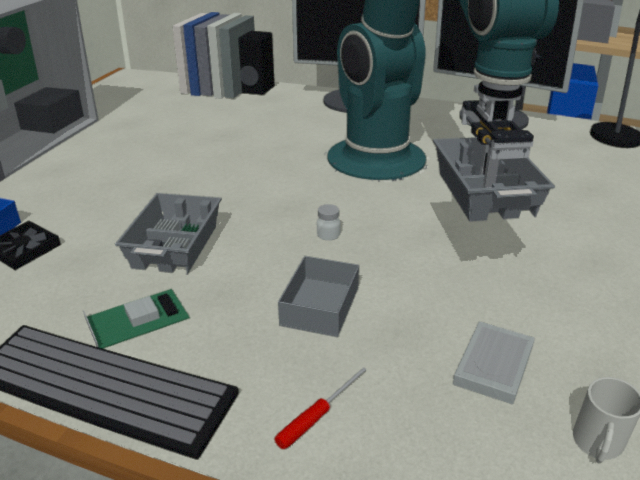

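The tray hangs level at (490,180) in the scene view. Next I carry it over.

>>> {"name": "jog_arm", "arguments": {
  "rows": [
    [-0.001, -0.0066, -0.0018, 0, 0, 0, 1],
    [-0.002, -0.0132, -0.0035, 0, 0, 0, 1],
    [-0.002, -0.0199, -0.0053, 0, 0, 0, 1],
    [-0.002, -0.0221, -0.0059, 0, 0, 0, 1],
    [-0.002, -0.0221, -0.0059, 0, 0, 0, 1],
    [-0.002, -0.0221, -0.0059, 0, 0, 0, 1],
    [-0.002, -0.0221, -0.0059, 0, 0, 0, 1],
    [-0.002, -0.0221, -0.0059, 0, 0, 0, 1],
    [0, -0.0221, -0.0059, 0, 0, 0, 1],
    [0, -0.0221, -0.0059, 0, 0, 0, 1]
  ]
}}

```text
t: 5.25
tcp_pos: [0.4884, 0.1217, 0.1975]
tool_rot: [-0.357, 1.543, 0.356]
contact_force: [0.7, 0.3, -1.9]
finger_gap: 0.106
```

>>> {"name": "jog_arm", "arguments": {
  "rows": [
    [0, -0.0221, -0.0059, 0, 0, 0, 1],
    [0, -0.0221, -0.0059, 0, 0, 0, 1],
    [0, -0.0221, -0.0059, 0, 0, 0, 1],
    [0, -0.0221, -0.0059, 0, 0, 0, 1],
    [0, -0.0221, -0.0059, 0, 0, 0, 1],
    [0, -0.0221, -0.0059, 0, 0, 0, 1],
    [0, -0.0221, -0.0059, 0, 0, 0, 1],
    [0, -0.0221, -0.0059, 0, 0, 0, 1],
    [0, -0.0221, -0.0059, 0, 0, 0, 1],
    [0, -0.0221, -0.0059, 0, 0, 0, 1]
  ]
}}

```text
t: 6.08
tcp_pos: [0.532, -0.1025, 0.1974]
tool_rot: [-0.356, 1.543, 0.357]
contact_force: [0.2, 0.5, -2.1]
finger_gap: 0.104
```

>>> {"name": "jog_arm", "arguments": {
  "rows": [
    [0, -0.0221, -0.0059, 0, 0, 0, 1],
    [0, -0.0221, -0.0059, 0, 0, 0, 1],
    [0, -0.0221, -0.0059, 0, 0, 0, 1],
    [0, -0.0221, -0.0059, 0, 0, 0, 1],
    [0, -0.0221, -0.0059, 0, 0, 0, 1],
    [0, -0.0221, -0.0059, 0, 0, 0, 1],
    [0, -0.0221, -0.0059, 0, 0, 0, 1],
    [0, -0.0199, -0.0053, 0, 0, 0, 1],
    [0, -0.0132, -0.0035, 0, 0, 0, 1],
    [0, -0.0066, -0.0018, 0, 0, 0, 1]
  ]
}}

```text
t: 6.92
tcp_pos: [0.5708, -0.3001, 0.1974]
tool_rot: [-0.355, 1.543, 0.355]
contact_force: [-0.3, 0.1, -3.4]
finger_gap: 0.103
```

```bash
python3 - <<'E'
from st import *
to(.5723,-.2963,.20)
E
```

```text
t 6.92 q [ 0.04  0.51  0.55  1.58 -0.29  1.13  1.11] tcp [ 0.5708 -0.3001  0.1974] yawz 25.94 down [-0.002 -0.    -1.   ] F [-0.3  0.1 -3.4] gap 0.103
tool shift [-0.0026  0.0027  0.003 ]
```

>>> {"name": "jog_arm", "arguments": {
  "rows": [
    [0, 0.0027, 0.003, 2, 0, 0, 1],
    [0, 0, 0, 4, 0, 0, 1],
    [0, 0, 0, 5.5, 0, 0, 1],
    [0, 0, 0, 6, 0, 0, 1],
    [0, 0, 0, 6, 0, 0, 1],
    [0, 0, 0, 6, 0, 0, 1],
    [0, 0, 0, 6, 0, 0, 1],
    [0, 0, 0, 6, 0, 0, 1],
    [0, 0, 0, 6, 0, 0, 1],
    [0, 0, 0, 6, 0, 0, 1]
  ]
}}

```text
t: 7.75
tcp_pos: [0.5732, -0.2931, 0.198]
tool_rot: [0.379, 1.538, -0.378]
contact_force: [0.1, 0.7, -2.9]
finger_gap: 0.107
```

>>> {"name": "jog_arm", "arguments": {
  "rows": [
    [0, 0, 0, 6, 0, 0, 1],
    [0, 0, 0, 6, 0, 0, 1],
    [0, 0, 0, 6, 0, 0, 1],
    [0, 0, 0, 6, 0, 0, 1],
    [0, 0, 0, 6, 0, 0, 1],
    [0, 0, 0, 6, 0, 0, 1],
    [0, 0, 0, 6, 0, 0, 1],
    [0, 0, 0, 6, 0, 0, 1],
    [0, 0, 0, 6, 0, 0, 1],
    [0, 0, 0, 6, 0, 0, 1]
  ]
}}

```text
t: 8.58
tcp_pos: [0.5733, -0.2931, 0.198]
tool_rot: [1.18, 1.229, -1.179]
contact_force: [-0.2, 0.2, -4.3]
finger_gap: 0.104
```

>>> {"name": "jog_arm", "arguments": {
  "rows": [
    [0, 0, 0, 6, 0, 0, 1],
    [0, 0, 0, 6, 0, 0, 1],
    [0, 0, 0, 6, 0, 0, 1],
    [0, 0, 0, 6, 0, 0, 1],
    [0, 0, 0, 6, 0, 0, 1],
    [0, 0, 0, 6, 0, 0, 1],
    [0, 0, 0, 6, 0, 0, 1],
    [0, 0, 0, 6, 0, 0, 1],
    [0, 0, 0, 6, 0, 0, 1],
    [0, 0, 0, 6, 0, 0, 1]
  ]
}}

```text
t: 9.42
tcp_pos: [0.5733, -0.2931, 0.1979]
tool_rot: [1.902, 0.552, -1.903]
contact_force: [-0.7, 0.7, -3.3]
finger_gap: 0.104
```

```bash
python3 - <<'E'
from st import *
to(.5723,-.2963,.20)
E
```

```text
t 9.42 q [-0.32  0.77  1.2   1.6  -0.74  1.3  -1.58] tcp [ 0.5733 -0.2931  0.1979] yawz -147.69 down [-0.001  0.001 -1.   ] F [-0.7  0.7 -3.3] gap 0.104
tool shift [-0.0021  0.0021  0.0026]
```

>>> {"name": "jog_arm", "arguments": {
  "rows": [
    [0, 0, 0, 5.5, 0, 0, 1],
    [0, 0, 0, 5.5, 0, 0, 1],
    [0, 0, 0, 4.5, 0, 0, 1],
    [0, 0, 0, 3.5, 0, 0, 1],
    [0, 0, 0, 2.4, 0, 0, 1],
    [0, 0, 0, 1.5, 0, 0, 1],
    [0, 0, 0, 0, 0, 0, 1],
    [0, 0, 0, 0, 0, 0, 1],
    [0, 0, 0, 0, 0, 0, 1],
    [0, 0, 0, 0, 0, 0, 1]
  ]
}}

```text
t: 10.25
tcp_pos: [0.5736, -0.2936, 0.1984]
tool_rot: [2.133, 0.182, -2.133]
contact_force: [-1.1, -0.3, -2.3]
finger_gap: 0.106
```

```bash
python3 - <<'E'
from st import *
to(.5723,-.2963,.20)
for n in('top','wrist','scene'):grab(n,n+'3')
c=ld('top3');i=cv2.convertScaleAbs(cv2.resize(c['img'][160:340,360:560],None,fx=3,fy=3),alpha=1.7);cv2.imwrite('pics/z3.png',i)
E
```

```text
t 10.25 q [-0.32  0.78  1.22  1.59 -0.76  1.31 -1.96] tcp [ 0.5736 -0.2936  0.1984] yawz -170.26 down [-0.  0. -1.] F [-1.1 -0.3 -2.3] gap 0.106
tool shift [-0.0016  0.0024  0.0017]
```

View pics/z3.png

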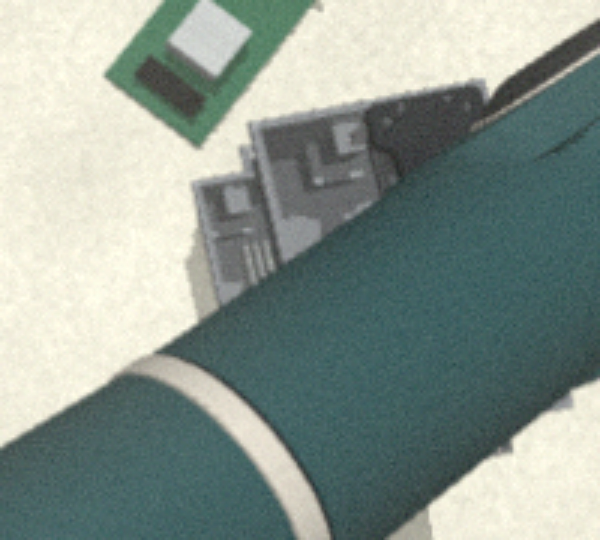

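View pics/wrist3.png

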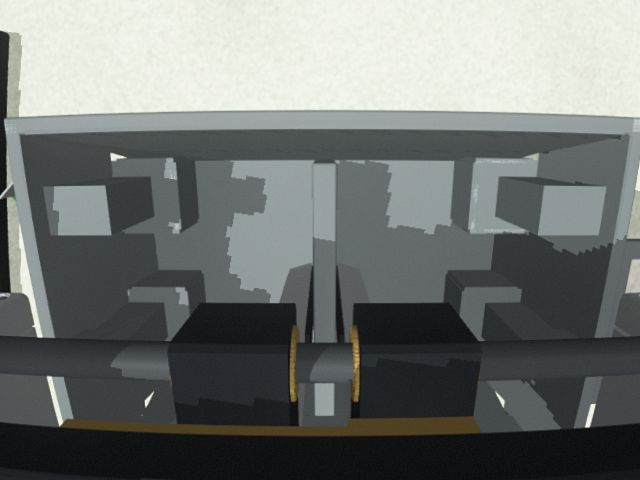

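View pics/scene3.png

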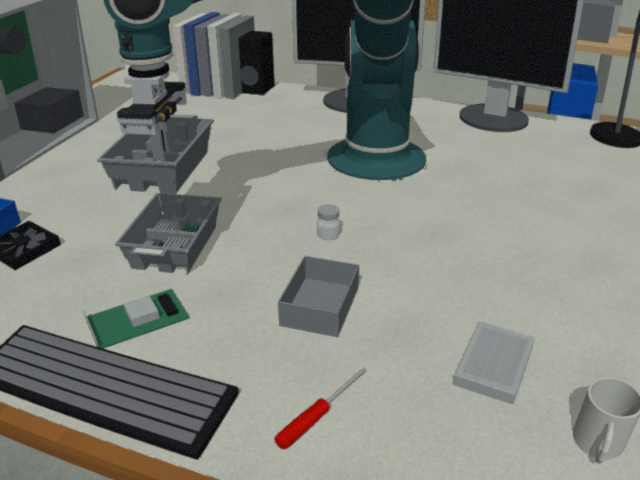

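```bash
python3 - <<'E'
from st import *
a=np.radians(9.4);ex=np.array([np.cos(a),np.sin(a)]);ey=np.array([-ex[1],ex[0]])
s,R=st(); d=s['tcp_pos'][:2]-[.5723,-.2963]; print('tcp in lower',d@ex,d@ey)
for tag in('top3','scene3'):
  c=ld(tag);P=cloud(c)
  d=P[...,:2]-[.5723,-.2963]; x=d@ex;y=d@ey;z=P[...,2]
  m=(z>.243)&(z<.262)&(abs(x)<.14)&(abs(y)<.1)
  print(tag,m.sum(),'z',np.percentile(z[m],[5,50,95]).round(4))
  e=m&(x>.09)&(y>-.02); f=m&(y>.065)&(x>-.0)
  g=m&(y<-.065); h=m&(x<-.09)
  for nm,k,v,w in(('+x',e,x,y),('+y',f,y,x),('-y',g,y,x),('-x',h,x,y)):
    if k.sum()<8: continue
    # outer edge: bins max
    W=w[k];V=v[k];b=np.round(W/.006); sg=1 if nm[0]=='+' else -1
    o=np.array([(W[b==i].mean(),(sg*V[b==i]).max()*sg) for i in np.unique(b) if (b==i).sum()>2])
    if len(o)>3:
      pf=np.polyfit(o[:,0],o[:,1],1); print(nm,k.sum(),'range',o[:,0].min().round(3),o[:,0].max().round(3),'edge',np.median(o[:,1]).round(4),'slope deg',np.degrees(pf[0]).round(2))
  # lower rim
  m=(z>.06)&(z<.078)
  for nm,k,v,w in(('+y',m&(y>.065)&(y<.09)&(abs(x)<.108),y,x),('ledge',m&(x>.11)&(x<.14)&(abs(y)<.04),x,y),('-y',m&(y<-.065)&(y>-.09)&(abs(x)<.108),y,x)):
    if k.sum()>8: print(' low',nm,k.sum(),np.percentile(v[k],[2,50,98]).round(4))
E
```

```text
t 10.4 q [-0.32  0.78  1.22  1.59 -0.76  1.31 -1.96] tcp [ 0.5736 -0.2937  0.1985] yawz -170.29 down [ 0.  0. -1.] F [ 0.9  0.  -4.1] gap 0.104
tcp in lower 0.0017373758925153591 0.0023110587627678063
top3 585 z [0.2465 0.2542 0.2572]
+x 279 range -0.018 0.078 edge 0.1084 slope deg -0.65
+y 204 range 0.018 0.106 edge 0.0792 slope deg 0.25
-y 47 range -0.102 0.107 edge -0.0756 slope deg 0.11
-x 45 range -0.072 -0.025 edge -0.1055 slope deg -29.82
 low +y 139 [0.0676 0.0745 0.0776]
 low ledge 29 [0.1113 0.1203 0.1272]
scene3 1705 z [0.244  0.2526 0.2571]
+x 367 range -0.017 0.082 edge 0.1119 slope deg -0.95
+y 212 range 0.001 0.112 edge 0.0818 slope deg 0.39
-y 305 range -0.03 0.112 edge -0.0735 slope deg -0.53
-x 356 range -0.023 0.078 edge -0.1202 slope deg 11.11
 low +y 273 [0.0669 0.0772 0.0805]
 low ledge 254 [0.1104 0.1218 0.1307]
 low -y 388 [-0.0763 -0.0701 -0.0665]
```

Edge checks of the held tray agree with the TCP to about 1 mm. It is level and needs only a small correction of (2.4, 1.7) mm. Next I descend to about 8 mm above the lugs.

>>> {"name": "jog_arm", "arguments": {
  "rows": [
    [0.005, 0.0012, 0.0008, 0.3, 0, 0, 1],
    [0.012, 0.0012, 0.0008, 0, 0, 0, 1],
    [0.018, 0, 0, 0, 0, 0, 1],
    [0.02, 0, 0, 0, 0, 0, 1],
    [0.02, 0, 0, 0, 0, 0, 1],
    [0.017, 0, 0, 0, 0, 0, 1],
    [0.011, 0, 0, 0, 0, 0, 1],
    [0.006, 0, 0, 0, 0, 0, 1],
    [0.002, 0, 0, 0, 0, 0, 1],
    [0, 0, 0, 0, 0, 0, 1]
  ]
}}

```text
t: 11.23
tcp_pos: [0.5725, -0.2966, 0.0876]
tool_rot: [2.136, 0.175, -2.136]
contact_force: [1.1, 0.9, -4.2]
finger_gap: 0.105
```

```bash
python3 - <<'E'
from st import *
to(.5723,-.2963,.0776)
for n in('top','scene'):grab(n,n+'4')
a=np.radians(9.4);ex=np.array([np.cos(a),np.sin(a)]);ey=np.array([-ex[1],ex[0]])
for tag,lo in(('top0',.06),('top4',.13),('scene0',.06),('scene4',.13),):
  c=ld(tag);P=cloud(c);d=P[...,:2]-[.5723,-.2963]; x=d@ex;y=d@ey;z=P[...,2]
  m=(z>lo)&(z<lo+.02)&(abs(y)<.1)&(abs(x)<.111)
  print(tag,m.sum(),np.percentile(z[m],50).round(4),'x',np.percentile(x[m&(y>0)],[1,99]).round(4),'y',np.percentile(y[m&(x>0)],[1,99]).round(4))
c=ld('scene4');i=cv2.resize(c['img'][100:290,70:270],None,fx=3,fy=3);cv2.imwrite('pics/z4.png',i)
E
```

```text
t 11.23 q [-0.27  0.89  1.11  1.68 -0.87  1.14 -1.89] tcp [ 0.5725 -0.2966  0.0876] yawz -170.61 down [-0. -0. -1.] F [ 1.1  0.9 -4.2] gap 0.105
tool shift [ 0.01   -0.0004  0.0002]
top0 1567 0.0686 x [-0.1071  0.1091] y [-0.0778  0.0773]
top4 611 0.1432 x [0.0355 0.1074] y [-0.0758  0.076 ]
scene0 1439 0.0684 x [-0.1072  0.1102] y [-0.0755  0.0797]
scene4 1589 0.1409 x [-0.1066  0.1094] y [-0.0767  0.079 ]
```

View pics/z4.png

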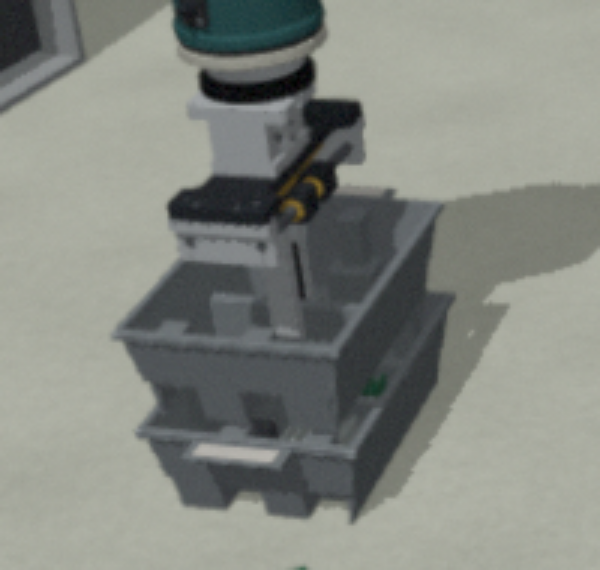

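The trays line up within about 1 mm, with the ledges opposite. From here I creep down.

>>> {"name": "jog_arm", "arguments": {
  "rows": [
    [0.002, 0, 0, 0, 0, 0, 1],
    [0.002, 0, 0, 0, 0, 0, 1],
    [0.0015, 0, 0, 0, 0, 0, 1],
    [0.001, 0, 0, 0, 0, 0, 1],
    [0.0005, 0, 0, 0, 0, 0, 1],
    [0.0005, 0, 0, 0, 0, 0, 1],
    [0.0005, 0, 0, 0, 0, 0, 1],
    [0, 0, 0, 0, 0, 0, 1],
    [0, 0, 0, 0, 0, 0, 1],
    [0, 0, 0, 0, 0, 0, 1]
  ]
}}

```text
t: 12.17
tcp_pos: [0.5725, -0.2964, 0.0795]
tool_rot: [2.136, 0.175, -2.136]
contact_force: [0.4, -0.1, -4.4]
finger_gap: 0.104
```

>>> {"name": "jog_arm", "arguments": {
  "rows": [
    [0.0004, 0, 0, 0, 0, 0, 1],
    [0.0004, 0, 0, 0, 0, 0, 1],
    [0.0004, 0, 0, 0, 0, 0, 1],
    [0.0004, 0, 0, 0, 0, 0, 1],
    [0.0003, 0, 0, 0, 0, 0, 1],
    [0, 0, 0, 0, 0, 0, 1],
    [0, 0, 0, 0, 0, 0, 1],
    [0, 0, 0, 0, 0, 0, 1],
    [0, 0, 0, 0, 0, 0, 1],
    [0, 0, 0, 0, 0, 0, 1]
  ]
}}

```text
t: 13.0
tcp_pos: [0.5725, -0.2965, 0.0778]
tool_rot: [2.136, 0.175, -2.136]
contact_force: [-2.3, 1.8, 4.9]
finger_gap: 0.103
```

Contact came at TCP z = 0.0778 (0.0776 expected), with a light push of 5 N. I release.

>>> {"name": "jog_arm", "arguments": {
  "rows": [
    [0, 0, 0, 0, 0, 0, 0.7],
    [0, 0, 0, 0, 0, 0, 0.6],
    [0, 0, 0, 0, 0, 0, 0.5],
    [0, 0, 0, 0, 0, 0, 0.4],
    [0, 0, 0, 0, 0, 0, 0.3],
    [0, 0, 0, 0, 0, 0, 0.2],
    [0, 0, 0, 0, 0, 0, 0.1],
    [0, 0, 0, 0, 0, 0, 0],
    [0, 0, 0, 0, 0, 0, 0],
    [0, 0, 0, 0, 0, 0, 0]
  ]
}}

```text
t: 13.83
tcp_pos: [0.5725, -0.2964, 0.0776]
tool_rot: [2.136, 0.175, -2.136]
contact_force: [-0.8, 0.3, 0.1]
finger_gap: 0.503
```

>>> {"name": "jog_arm", "arguments": {
  "rows": [
    [-0.005, 0, 0, 0, 0, 0, 0],
    [-0.01, 0, 0, 0, 0, 0, 0],
    [-0.018, 0, 0, 0, 0, 0, 0],
    [-0.025, 0, 0, 0, 0, 0, 0],
    [-0.025, 0, 0, 0, 0, 0, 0],
    [-0.025, 0, 0, 0, 0, 0, 0],
    [-0.025, 0, 0, 0, 0, 0, 0],
    [-0.02, 0, 0, 0, 0, 0, 0],
    [-0.015, 0, 0, 0, 0, 0, 0],
    [-0.01, 0, 0, 0, 0, 0, 0]
  ]
}}

```text
t: 14.67
tcp_pos: [0.5726, -0.2968, 0.2579]
tool_rot: [2.137, 0.174, -2.134]
contact_force: [-0.1, -0.1, -0.5]
finger_gap: 0.497
```

>>> {"name": "jog_arm", "arguments": {
  "rows": [
    [-0.005, 0.01, -0.01, 0, 0, 0, 0],
    [0, 0.015, -0.02, 0, 0, 0, 0],
    [0, 0.015, -0.025, 0, 0, 0, 0],
    [0, 0.015, -0.025, 0, 0, 0, 0],
    [0, 0.015, -0.025, 0, 0, 0, 0],
    [0, 0.015, -0.025, 0, 0, 0, 0],
    [0, 0.01, -0.02, 0, 0, 0, 0],
    [0, 0.005, -0.01, 0, 0, 0, 0],
    [0, 0, 0, 0, 0, 0, 0],
    [0, 0, 0, 0, 0, 0, 0]
  ]
}}

```text
t: 15.5
tcp_pos: [0.7461, -0.3695, 0.2597]
tool_rot: [2.135, 0.175, -2.138]
contact_force: [0.2, -0.7, 0.2]
finger_gap: 0.5
```

```bash
python3 - <<'E'
from st import *
st()
for n in('top','scene','wrist'):grab(n,n+'5')
a=np.radians(9.4);ex=np.array([np.cos(a),np.sin(a)]);ey=np.array([-ex[1],ex[0]])
for tag,lo in(('top5',.125),('scene5',.125)):
  c=ld(tag);P=cloud(c);d=P[...,:2]-[.5723,-.2963]; x=d@ex;y=d@ey;z=P[...,2]
  m=(z>lo)&(z<lo+.02)&(abs(y)<.1)&(abs(x)<.111)
  A=np.c_[x[m],y[m],np.ones(m.sum())];k=z[m]>.13;co=np.linalg.lstsq(A[k],z[m][k],rcond=None)[0]
  print(tag,m.sum(),np.percentile(z[m],[50,95]).round(4),'x',np.percentile(x[m],[1,99]).round(4),'y',np.percentile(y[m],[1,99]).round(4),'tilt deg',np.degrees(co[:2]).round(2))
  l=(z>.055)&(z<.078)&(x>.112)&(x<.14)&(abs(y)<.045); print(' low ledge',l.sum(),x[l].max().round(4),y[l].mean().round(4))
  l=(z>.12)&(z<.15)&(x<-.112)&(x>-.14)&(abs(y)<.045); print(' up ledge',l.sum(),x[l].min().round(4),y[l].mean().round(4)) if l.sum() else 0
c=ld('scene5');i=cv2.resize(c['img'][100:290,70:270],None,fx=3,fy=3);cv2.imwrite('pics/z5.png',i)
E
```

```text
t 15.5 q [ 0.05  0.99  1.04  0.87 -0.81  1.61 -2.21] tcp [ 0.7461 -0.3695  0.2597] yawz -170.63 down [-0.001 -0.    -1.   ] F [ 0.2 -0.7  0.2] gap 0.5
top5 470 [0.1331 0.137 ] x [-0.1105  0.1068] y [-0.0786  0.0761] tilt deg [ 0.17 -0.08]
 low ledge 71 0.1278 0.0116
 up ledge 204 -0.1279 -0.0071
scene5 1459 [0.1326 0.1366] x [-0.1077  0.1098] y [-0.0769  0.0788] tilt deg [0.1  0.25]
 low ledge 226 0.1333 0.0031
 up ledge 92 -0.1291 0.0022
```

View pics/z5.png

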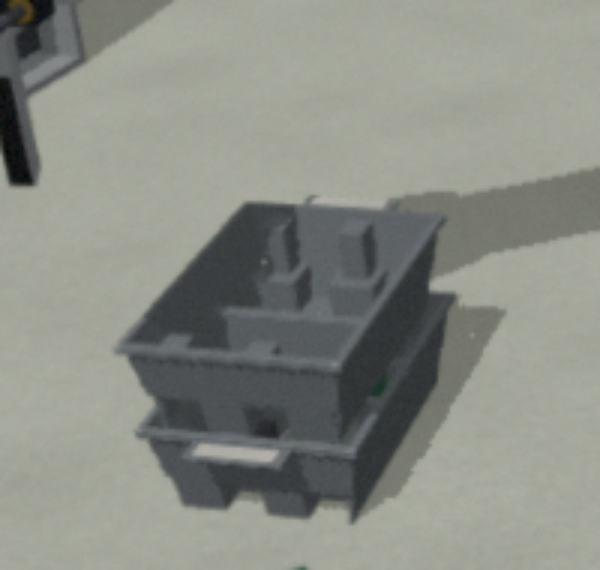

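View pics/top5.png

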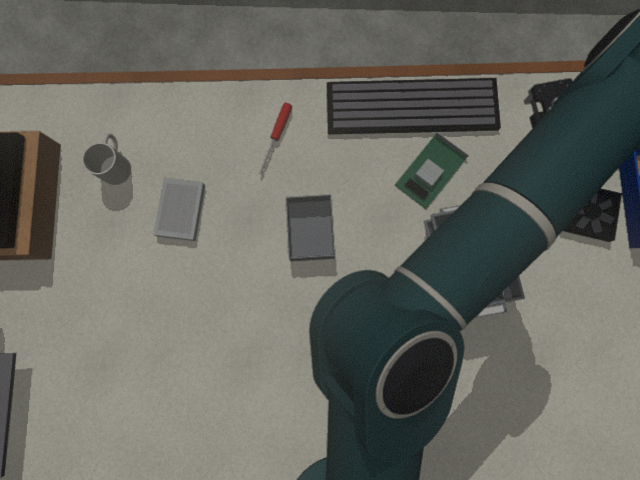

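The tray stands on the lugs with its rim at 0.133–0.137 m (0.134 expected). Tilt is under 0.3°, and the ledges are at +128 and -128 mm. The bin is unmoved at (310,228) in the top view, and the gripper is clear.

```bash
python3 - <<'E'
from st import *
r.sign_off(); st()
E
```

```text
the job is handed in; nothing more can be done
the job is handed in; nothing more can be done
```

The empty tray now stands level on the loaded tray's lugs, turned end for end, and the job is handed in. I gripped it by the middle wall with 25 N, carried it over, turned it about 197° and crept it down. Contact came at 5 N, at the expected height; I then opened the fingers and backed off, by about 15.5 s on the robot's clock.

**Last checks before handing in:**
- **Height:** the upper rim is at 0.133–0.137 m, against 0.134 m expected, so it has not nested.
- **Level:** tilt measured at or below about 0.25°.
- **Position and direction:** the tray is centred within about 2 mm, and the two label ledges are at opposite ends, about ±128 mm in the top view. The scene view gave 129–133 mm, as its readings ran a few mm large throughout.
- **Loaded tray and bin:** the loaded tray's label ledge measured where it was before. The bin I checked only by eye in the pictures, and it looked unmoved.
- **Robot:** clear of everything, with the wrist force near zero.

The arm hid part of the stack in the last top view, so its average sideways ledge positions (+12 and −7 mm) came from partly hidden ledges and I disregarded them. The scene view put both within 3 mm of the middle. No other check failed.

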